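# Hang the round dipping basket on the spring scale and tug it

## Task

Two steel dipping baskets of test tiles stand on the potter's bench: lift the round one by its handle and hang the handle bar in the double hook of the spring scale. While you still have hold of it, tug it gently down until the sprung hook has given about 15 mm, to be sure that it is held, then let go and leave it hanging quietly. Leave the square basket where it stands.

Things in the scene. Friction and masses are not known exactly. Their poses are not given: they have to be found in the camera images.
- round_basket: Basket to hang: round steel bowl, 116 mm across, 55 high, 170-330 g. Origin: centre of underside, z up. Over it a rigid arch in the plane x=0: 6 mm uprights at y=-57, +57 mm carry a straight level 6 mm bar along y, centre 145 mm above the underside. The bar's middle 40 mm is a round wooden grip 18 mm thick: take it from above, fingers closing along x; the bare bar beside it rests in the hook.
- square_basket: Bystander, not to be moved: a square steel box 110 x 116 mm, 55 high, with the same arch handle (bar 145 mm up). Origin: centre of underside. It and the round basket stand on either side of the scale; which is on which side changes.
- hook: Steel double hook of a spring scale. Origin: where the centre of the bar lies when hung, 210 mm above the bench when empty; z up, x from tips to column. Two 8 mm prongs along x at y=-36, +36 mm, open between; from a cross piece at x=120 mm they run level (top at z=+20 mm) to x=28, then form a trough, flat from x=-14 to 14, that the bar is lowered into, parallel to y. Drip tray below, rim 26 high.
- hook_tips (a point): Midway between the hook's two upturned tips, on their tops: 28 mm to -x of the hook's origin, 20 mm above it; same axes. The bar goes in over the tips from the -x side, moving to +x, prongs passing through the basket's arch. The hook slides straight down on a spring, 600 N/m, 35 mm travel; the basket alone lowers it 2 to 5 mm, and it rises again by itself.
There are look-alikes about, which are no part of the job. What is shaped like the round_basket but red is not meant.

How it is judged (in metres and radians):
On the way:
1. the round basket's bar lies in the hook and, with the fingers still on the basket, has been pulled down until the hook is at least 10 mm below its empty height (height (world z) of hook below 0.2 m and contact force between round_basket and hook above 3 N and contact force between the fingers and round_basket above 0.5 N and z of round_basket in the frame of hook between -0.155 and -0.135 m and x of round_basket in the frame of hook between -0.03 and 0.03 m and y of round_basket in the frame of hook between -0.025 and 0.025 m and angle between round_basket's own z axis and vertical below 0.3 rad), for 0.15 s.
At the end, for the whole second after the job is handed in: the round basket hangs by its bar in both prongs of the hook (within 30 mm along the prongs, 25 mm across and 10 mm in height of its seat), upright within 11 degrees and moving slower than 50 mm/s, the hook less than 10 mm below its empty height, and the square basket within 30 mm of where it stood (contact force between round_basket and hook above 0.8 N and z of round_basket in the frame of hook between -0.155 and -0.135 m and x of round_basket in the frame of hook between -0.03 and 0.03 m and y of round_basket in the frame of hook between -0.025 and 0.025 m and height (world z) of hook above 0.2 m and angle between round_basket's own z axis and vertical below 0.2 rad and linear speed of round_basket below 0.05 m/s and distance of square_basket from where it was at the start of the episode below 0.03 m); the robot touches nothing.
It fails at once if the tug is not gentle: the hook is driven more than 27 mm below its empty height (height (world z) of hook below 0.183 m).
It fails at once if the square basket is moved by more than 30 mm (distance of square_basket from where it was at the start of the episode above 0.03 m).
It also fails if it takes over 45 s, if anything falls off the work surface, if the arm or the gripper's body presses on something with over 40 N, if the wrist force passes 120 N, or if a joint passes its speed limit or range.

## Robot

A 6-joint arm with a two-finger parallel gripper is mounted at the origin on the work surface. World frame = base frame: x ahead of the robot, y to its left, z up, the work surface at z = 0. Lengths are in mm, angles in rad, forces in N, time in s.
With the tool pointing down it reaches from about 350 to 775 mm from the base axis. Payload 7.3 kg.
Tool frame: the origin (TCP) lies midway between the tips of the shut fingers; the grasp point (between the pads) lies 19 mm behind it; z points along the fingers, y is the line along which they close (so a half turn about z gives the same grasp; the last joint's range is limited). The gripper opens to 92 mm and grips with 3 to 60 N. Pads are 19 mm wide; open, the fingers measure 130 mm over their backs; the gripper's body (75 mm by 190 mm) begins 47 mm behind the grasp point.
Start: joints at [-0.146, 0.342, 1.524, -0, 1.275, -0.146], TCP at [525.019, 0.019, 226.741] pointing down, gripper open.
Joint ranges: [-2.53, 2.53], [-0.77, 2.02], [0.04, 2.7], [-1, 4.14], [0.28, 2.66], [-3.11, 3.11]. Speed limits (rad/s): [2.57, 2.57, 3.14, 3.14, 3.14, 3.14].

## Interface

Orientations are given as [roll, pitch, yaw] about the fixed x, y, z axes, in that order (R = Rz(yaw) Ry(pitch) Rx(roll)).
In Python, from plant import bot gives the robot as it stands.
- The arm moves only by the tool jog_arm, never from a script. Its arguments are lists of equal length, an entry for each row: "dp": the shift along the tool's x, y, z in m, a list of three; "twist": the turn about the tool's z in degrees. A call has 1 to 10 rows; each row shifts and turns the commanded pose from where the row before left it, along the tool's axes as they then stand; what a row does not reach is not made up. A row lasts 1/8 s, in which the tool goes at most 62.5 mm and 10.7 degrees, less where a joint would pass 70% of its speed; a pose out of reach is approached as far as the arm can. A call is refused whole if a number of a shift passes 0.0625 or a number of a turn 10.7, either way. A call with a gripper value outside its range is refused whole. "jaw" is the finger opening in m, from 0 to 0.0918, set as the call begins (left out, the last holds). The fingers move at their own pace and stop on an object; the grip force is fixed at half the most. Time passes only in rows, so rows that do not move let the fingers close. It gives the time, the measured TCP pose, the force, the opening and the grip force at its end, in the units of the state.
- bot.get_obs(): the state, without advancing time (a new reading comes with each control period).
- bot.capture(name): name is "scene" or "side" or "wrist"; returns the picture (420x560x3 uint8, blue, green, red); there is no depth.
- bot.camera_params(name): a dict with "fx", "fy", "cx", "cy" (pixels), "k1" (the pictures are not rectified: a ray, as slopes to the right and down, at radius r is drawn at 1 + k1 r^2 times it, then the intrinsics apply), "R" (3x3) and "t" (3): a world point X has camera coordinates R X + t. Camera axes: x right, y down, z forward; pixel columns grow to the right and rows downward; lengths in mm; the calibration is good to about 2 mm. A picture is of the moment at which its call begins: read the wrist's pose just before it. camera_params takes no time and is no camera call; for the wrist camera it gives the pose at the moment of the call.
- bot.close_job(): hands the job in; it is judged then, once.
Trained networks look in the newest picture that a camera, given by its name, has taken for a name from the list of things; names that differ only in an ending like _2 or _b are one class to them, and where a whole thing is asked for, a point or a joint stands for the part that bears it (a point fixed in the world has none). Each returns a list of dicts, best first, with "confidence" (0 to 1); they miss things now and then, are a little off and sometimes report something else, mostly with a low value. They report only what shows in the picture. A call takes as long as a camera call. They do not tell look-alikes from the thing itself.
- bot.find_in(camera, label): "bbox" ([centre column, centre row, width, height] in pixels, round what is visible of it).
- bot.masks_of(camera, label): "pixels" (420x560 bool, what is visible of it) and "bbox" ([centre column, centre row, width, height] in pixels, round what is visible of it).
The state is a dict: "time": time; "joint_positions": joint angles; "dq": joint speeds; "tau": joint torques, N m; "tool_pos": TCP position; "tcp_rot": TCP orientation; "contact_force": force on the tool from outside, world axes, zero at the start; "moment": the same for the moment, N m; "grip_width": finger opening in mm; "finger_force": force on a finger pad.
Only numpy, scipy, OpenCV 4.12 (cv2) and the standard library are available. Lean on these libraries where they do the work, as an engineer would, in place of code of your own. Each camera call takes 0.05 s, during which the arm holds its last target. There are 200 camera calls.

## Working session

There is one attempt and no reset: what is moved stays moved. The work goes in short steps, Python scripts to look and compute and a tool call to move; the robot and the scene stay as the last step left them, time stands still between calls to the robot, and variables do not carry over. Pictures are saved under pics/ and viewed, at most 10 in all, crops included, and the job is handed in when it is done.

Besides the shell and the picture viewer there is one more tool, called by a JSON object that holds its "fn" and its "kwargs". jog_arm: Moves the arm, as the interface text tells. Its arguments: {"type":"object","properties":{"dp":{"type":"array"},"twist":{"type":"array"},"jaw":{"type":"number"}},"required":["dp","twist"]}

```bash
mkdir -p pics; ls; python3 - <<'E'
from plant import bot
import cv2,numpy as np
o=bot.get_obs(); print(o['time'],o['tool_pos'],o['tcp_rot'])
ims=[]
for c in ['scene','side']:
    im=bot.capture(c); ims.append(im)
    p=bot.camera_params(c); print(c,p)
    for l in ['round_basket','square_basket','hook','hook_tips']:
        print(l,[(np.round(d['bbox']),round(d['confidence'],2)) for d in bot.find_in(c,l)])
cv2.imwrite('pics/a.png',ims[0]);cv2.imwrite('pics/b.png',ims[1])
E
```

```text
pics
0.0 [5.24567289e+02 9.35137606e-02 2.26032078e+02] [-3.14000556e+00 -2.08363168e-04  1.57086907e+00]
scene {'fx': 405.301173713468, 'fy': 405.301173713468, 'cx': 284.720356178949, 'cy': 210.50580506095167, 'k1': -0.052155330267114906, 'R': array([[-0.86194873,  0.50694238,  0.00733628],
       [ 0.43645573,  0.74930847, -0.49803937],
       [-0.2579744 , -0.42608244, -0.86712338]]), 't': array([ 371.04588217, -210.32814275, 1192.49013069])}
round_basket [(array([385., 239.,  54.,  66.]), 0.91), (array([407., 360.,  71.,  58.]), 0.81), (array([345., 297.,  52.,  61.]), 0.61)]
square_basket []
hook [(array([173., 180.,  74.,  60.]), 0.58)]
hook_tips [(array([172., 182.,  77.,  57.]), 0.9)]
side {'fx': 472.3022723104126, 'fy': 472.3022723104126, 'cx': 272.8512749463631, 'cy': 210.6730004359956, 'k1': -0.12392773923484385, 'R': array([[-0.86991397, -0.49315966,  0.0065753 ],
       [-0.34535607,  0.59956824, -0.72197445],
       [ 0.35210633, -0.63032648, -0.69188847]]), 't': array([ 465.83654693,  241.21371238, 1167.83248835])}
round_basket [(array([208., 366.,  56.,  77.]), 0.96), (array([316., 321.,  55.,  59.]), 0.6)]
square_basket [(array([353., 165.,  40.,  61.]), 0.73)]
hook [(array([224., 139.,  23.,  26.]), 0.96)]
hook_tips [(array([242., 146.,  62.,  38.]), 0.75)]
```

View pics/a.png

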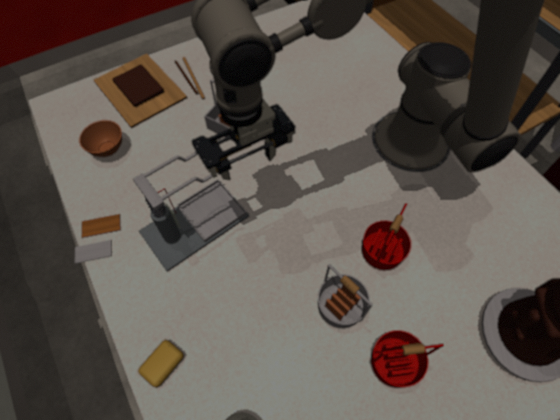

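View pics/b.png

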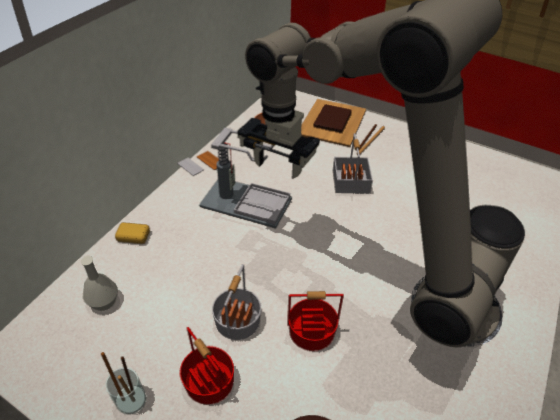

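The steel round basket is at about (343,297) in scene and (237,310) in side, with the two red look-alikes next to it. The square one is at (353,172) in side. The hook is at about (165,170) in scene and (225,145) in side. I'll zoom in on the basket and the hook.

```bash
python3 - <<'E'
import cv2,numpy as np
a=cv2.imread('pics/a.png');b=cv2.imread('pics/b.png')
def crop(i,x,y): return cv2.resize(i[y:y+75,x:x+100],(400,300),interpolation=cv2.INTER_CUBIC)
m=np.vstack([np.hstack([crop(a,295,250),crop(b,190,255)]),np.hstack([crop(a,125,140),crop(b,195,120)])])
m=np.clip(m.astype(float)*1.4,0,255).astype(np.uint8)
cv2.imwrite('pics/c.png',m)
E
```

```text
(no output)
```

View pics/c.png

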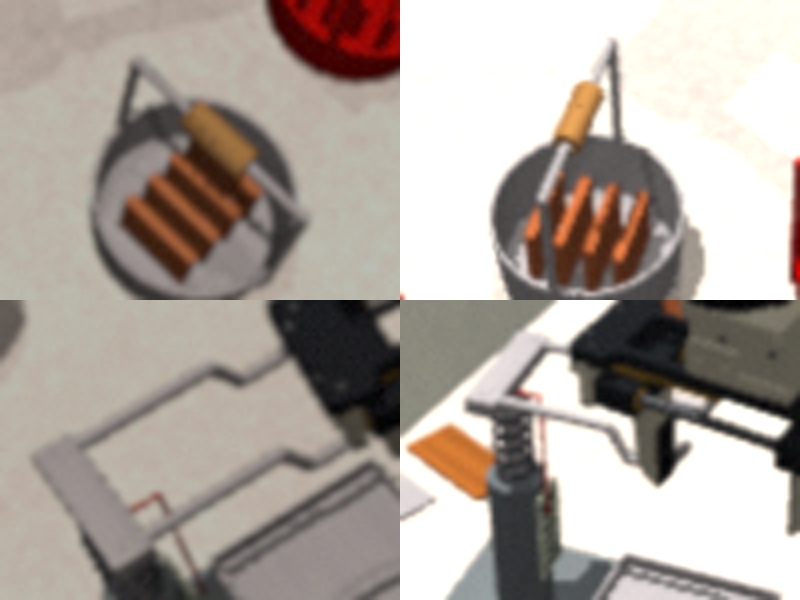

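```bash
cat > h.py <<'E'
import numpy as np,cv2
def ray(p,uv):
    K=np.array([[p['fx'],0,p['cx']],[0,p['fy'],p['cy']],[0,0,1]])
    n=cv2.undistortPoints(np.array([[uv]],float),K,np.array([p['k1'],0,0,0.]))[0,0]
    R=np.array(p['R']);return -R.T@np.array(p['t']),R.T@np.array([n[0],n[1],1])
def atz(p,uv,z):
    c,d=ray(p,uv);return c+d*(z-c[2])/d[2]
def tri(l):
    A=0;b=0
    for p,uv in l:
        c,d=ray(p,uv);d=d/np.linalg.norm(d);M=np.eye(3)-np.outer(d,d);A=A+M;b=b+M@c
    return np.linalg.solve(A,b)
E
python3 - <<'E'
from plant import bot
from h import *
np.set_printoptions(precision=1,suppress=True)
S=bot.camera_params('scene');D=bot.camera_params('side')
for n,s,d in [('e1',(329.5,265.8),(226.2,303.8)),('e2',(371.5,304.8),(243,265.5)),('grip',(350.2,285),(234.5,284))]:
    print(n,tri([(S,s),(D,d)]),atz(S,s,146),atz(D,d,146))
print('e swapped',tri([(S,(329.5,265.8)),(D,(243,265.5))]))
for n,s in [('bendA',(177.5,158)),('bendB',(196.2,178.8)),('crA',(145.5,175)),('crB',(163.7,197))]: print(n,atz(S,s,228))
for n,s in [('bend',(247.5,151)),('cr',(221.2,145.7))]: print('side',n,atz(D,s,228))
print('sq bar',atz(D,(353,172),40))
E
```

```text
e1 [470.1 276.2  76.9] [473.9 254.1 146. ] [446.2 360.3 146. ]
e2 [450.1 343.5 221.9] [447.9 365.  146. ] [471.2 253.2 146. ]
grip [459.9 308.6 145.8] [460.7 309.9 146. ] [459.4 307.2 146. ]
e swapped [472.6 252.5 143.5]
bendA [644.8 -94.2 228. ]
bendB [632.2 -24.1 228. ]
crA [720.6 -87.1 228. ]
crB [707.8 -16.6 228. ]
side bend [630.7 -28.5 228. ]
side cr [704.8 -13.6 228. ]
sq bar [ 422.7 -314.7   40. ]
```

{"fn": "jog_arm", "kwargs": {"dp": [[0.02, -0.005, 0], [0.045, -0.01, 0], [0.055, -0.01, 0], [0.055, -0.01, 0], [0.055, -0.01, 0], [0.045, -0.01, 0], [0.034, -0.01, 0], [0, 0, 0], [0, 0, 0], [0, 0, 0]], "twist": [0, 0, 0, 0, 0, 0, 0, -6.7, -6.6, 0]}}

```text
time: 1.75
tool_pos: [459.1, 309.9, 226.7]
tcp_rot: [-3.141, -0.0, 1.803]
contact_force: [0.8, -0.9, -1.0]
grip_width: 91.6
finger_force: 0.0
```

```bash
python3 - <<'E'
from plant import bot
from h import *
np.set_printoptions(precision=2,suppress=True)
o=bot.get_obs(); print(o['time'],o['tool_pos'],o['tcp_rot'],o['contact_force'])
P=bot.camera_params('wrist');w=bot.capture('wrist');a=bot.capture('scene');b=bot.capture('side')
print(P); np.save('P.npy',P,allow_pickle=True)
cv2.imwrite('pics/a2.png',a);cv2.imwrite('pics/b2.png',b)
def crop(i,x,y,W=100): return cv2.resize(i[y:y+W*3//4,x:x+W],(400,300),interpolation=cv2.INTER_CUBIC)
m=np.vstack([np.hstack([cv2.resize(w,(400,300)),crop(b,180,90,200)]),np.hstack([crop(a,125,135),crop(b,205,120)])])
cv2.imwrite('pics/d.png',np.clip(m.astype(float)*1.3,0,255).astype(np.uint8))
S=bot.camera_params('scene');D=bot.camera_params('side')
print('red',tri([(S,(399,225)),(D,(316,295))]),tri([(S,(413,350)),(D,(203,348))]))
E
```

```text
1.75 [459.11 309.92 226.73] [-3.14 -0.    1.8 ] [ 0.78 -0.86 -1.03]
{'fx': 290.5375336006298, 'fy': 290.5375336006298, 'cx': 276.2585355104892, 'cy': 209.13016300677745, 'k1': -0.015664337936594778, 'R': array([[ 0.97,  0.23, -0.  ],
       [ 0.22, -0.93,  0.29],
       [ 0.07, -0.28, -0.96]]), 't': array([-517.76,  152.6 ,  447.06])}
red [290.24 250.68 150.65] [429.7  473.26 143.28]
```

View pics/d.png

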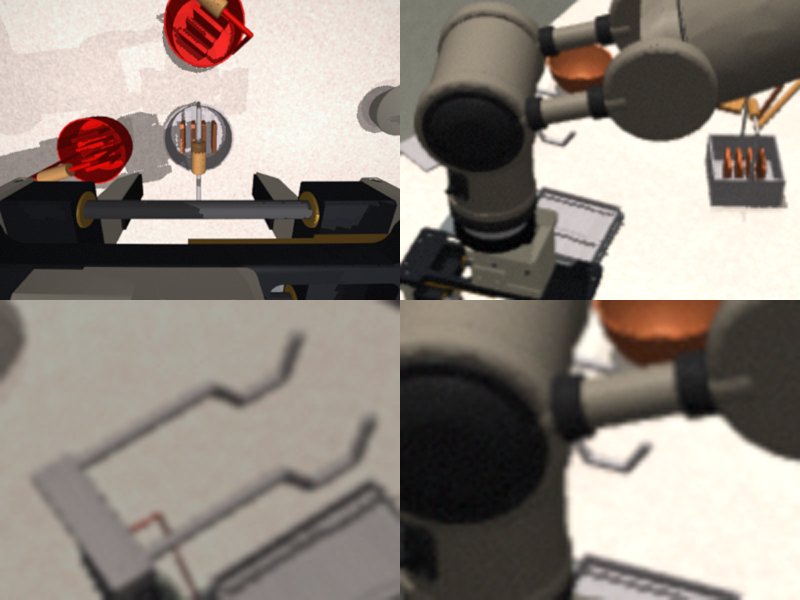

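```bash
python3 - <<'E'
from plant import bot
from h import *
np.set_printoptions(precision=1,suppress=True)
P=bot.camera_params('wrist');S=bot.camera_params('scene')
print('grip',atz(P,(277,220),147),atz(P,(277.3,150),145),atz(P,(277.3,270),145))
for uv in [(199.3,144.5),(217.5,165),(178,157),(196.2,178)]: print(atz(S,uv,229))
E
```

```text
grip [460.8 306.7 147. ] [447.5 364.5 145. ] [472.3 258.9 145. ]
[ 589.  -103.5  229. ]
[578.6 -33.  229. ]
[642.9 -95.3 229. ]
[631.5 -25.3 229. ]
```

{"fn": "jog_arm", "kwargs": {"dp": [[-0.001, 0.001, 0.02], [0, 0, 0.03], [0, 0, 0.025], [0, 0, 0.015], [0, 0, 0.01], [0, 0, 0]], "twist": [0, 0, 0, 0, 0, 0]}}

```text
time: 2.65
tool_pos: [461.2, 308.2, 126.5]
tcp_rot: [-3.141, 0.0, 1.803]
contact_force: [0.9, -0.8, -0.5]
grip_width: 91.8
finger_force: 0.0
```

{"fn": "jog_arm", "kwargs": {"dp": [[0, 0, 0], [0, 0, 0], [0, 0, 0], [0, 0, 0], [0, 0, 0], [0, 0, 0], [0, 0, 0], [0, 0, 0]], "twist": [0, 0, 0, 0, 0, 0, 0, 0], "jaw": 0}}

```text
time: 3.65
tool_pos: [461.1, 308.3, 126.7]
tcp_rot: [-3.141, 0.0, 1.803]
contact_force: [-1.2, -0.3, 0.1]
grip_width: 17.0
finger_force: 30.1
```

{"fn": "jog_arm", "kwargs": {"dp": [[0, 0, -0.01], [0, 0, -0.02], [0, 0, -0.03], [0, 0, -0.03], [0, 0, -0.02], [0, 0, -0.01], [0, 0, 0]], "twist": [0, 0, 0, 0, 2.4, 2.4, 0]}}

```text
time: 4.53
tool_pos: [461.5, 308.4, 247.8]
tcp_rot: [3.14, -0.001, 1.72]
contact_force: [-0.8, -0.8, -2.5]
grip_width: 17.2
finger_force: 30.0
```

{"fn": "jog_arm", "kwargs": {"dp": [[-0.01, 0, 0], [-0.02, 0, 0], [-0.03, 0, 0], [-0.04, -0.003, 0], [-0.04, -0.003, 0], [-0.04, -0.003, 0], [-0.04, -0.003, 0], [-0.04, -0.003, 0], [-0.04, -0.003, 0], [-0.035, 0, 0]], "twist": [0, 0, 0, 0, 0, 0, 0, 0, 0, 0]}}

```text
time: 5.78
tool_pos: [492.1, -28.4, 246.5]
tcp_rot: [-3.141, 0.0, 1.718]
contact_force: [0.4, 0.4, -1.9]
grip_width: 16.9
finger_force: 30.0
```

{"fn": "jog_arm", "kwargs": {"dp": [[-0.025, 0, 0], [-0.017, 0, 0], [-0.01, 0, 0], [-0.004, 0, 0], [0, 0, 0], [0, 0, 0], [0, 0, 0], [0, 0, 0]], "twist": [0, 0, 0, 0, 0, 0, 0, 0]}}

```text
time: 6.78
tool_pos: [501.2, -80.8, 246.8]
tcp_rot: [3.141, -0.0, 1.72]
contact_force: [0.5, -0.1, -3.0]
grip_width: 17.2
finger_force: 30.0
```

```bash
python3 - <<'E'
from plant import bot
from h import *
o=bot.get_obs(); print(o['time'],o['tool_pos'],o['tcp_rot'],o['contact_force'],o['grip_width'])
w=bot.capture('wrist');a=bot.capture('scene');b=bot.capture('side')
for n,i in zip('wab',(w,a,b)): cv2.imwrite(f'pics/{n}3.png',i)
def crop(i,x,y,W=100): return cv2.resize(i[y:y+W*3//4,x:x+W],(400,300),interpolation=cv2.INTER_CUBIC)
m=np.vstack([np.hstack([cv2.resize(w,(400,300)),crop(b,180,90,200)]),np.hstack([crop(a,125,110,200),crop(b,205,120)])])
cv2.imwrite('pics/e.png',np.clip(m.astype(float)*1.3,0,255).astype(np.uint8))
E
```

```text
6.775 [501.22054804 -80.7951609  246.78515972] [ 3.14144232e+00 -2.57130008e-07  1.71964804e+00] [ 0.53468442 -0.05414164 -2.96153644] 17.212536552270986
```

View pics/e.png

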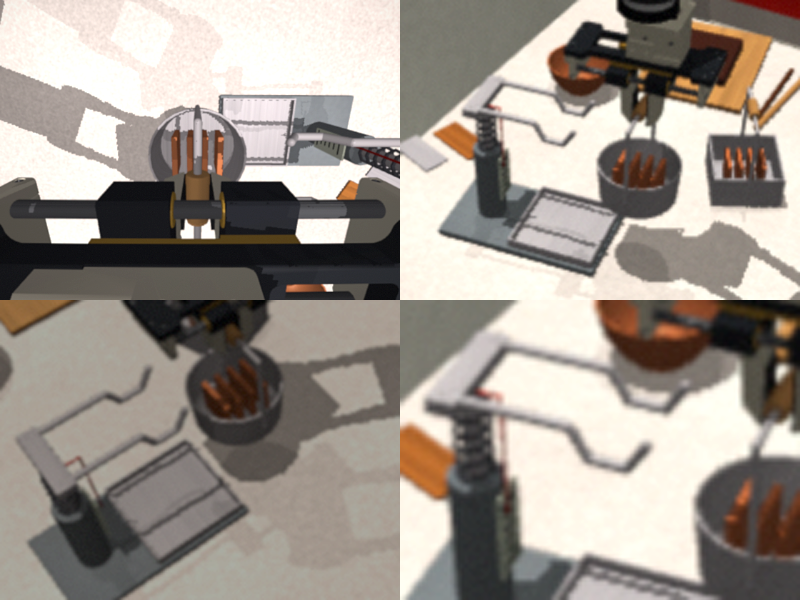

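```bash
python3 - <<'E'
from plant import bot
from h import *
np.set_printoptions(precision=1,suppress=True)
S=bot.camera_params('scene');D=bot.camera_params('side')
for s,d in [((199.3,144.5),(276.3,142)),((217.5,165),(266.3,156.8)),((178,157),(258,138)),((196.2,178),(248.7,152))]: print(tri([(S,s),(D,d)]),atz(D,d,229))
E
```

```text
[ 587.9 -108.5  223. ] [ 583.8 -101.2  229. ]
[577.6 -36.7 223.7] [574.1 -30.4 229. ]
[ 642.1 -101.6  221.5] [636.5 -92.5 229. ]
[630.1 -31.8 221.8] [624.9 -25.2 229. ]
```

{"fn": "jog_arm", "kwargs": {"dp": [[0, 0.005, 0], [0, 0.012, 0], [0, 0.018, 0], [0, 0.02, 0], [0, 0.02, 0], [0, 0.018, 0], [0, 0.01, 0], [0, 0.006, 0], [0, 0, 0], [0, 0, 0]], "twist": [0, 0, 0, 0, 0, 0, 0, 0, 0, 0]}}

```text
time: 8.18
tool_pos: [608.7, -65.1, 246.8]
tcp_rot: [-3.141, 0.0, 1.719]
contact_force: [-0.2, -0.1, -1.5]
grip_width: 17.3
finger_force: 30.0
```

```bash
python3 - <<'E'
from plant import bot
from h import *
o=bot.get_obs(); print(o['time'],o['tool_pos'],o['contact_force'])
a=bot.capture('scene');b=bot.capture('side')
def crop(i,x,y,W=100): return cv2.resize(i[y:y+W*3//4,x:x+W],(400,300),interpolation=cv2.INTER_CUBIC)
m=np.hstack([crop(a,125,125,120),crop(b,190,100,130)])
cv2.imwrite('pics/f.png',np.clip(m.astype(float)*1.4,0,255).astype(np.uint8))
E
```

```text
8.175 [608.65011953 -65.05123495 246.8480505 ] [-0.20561765 -0.10546687 -1.51678562]
```

View pics/f.png

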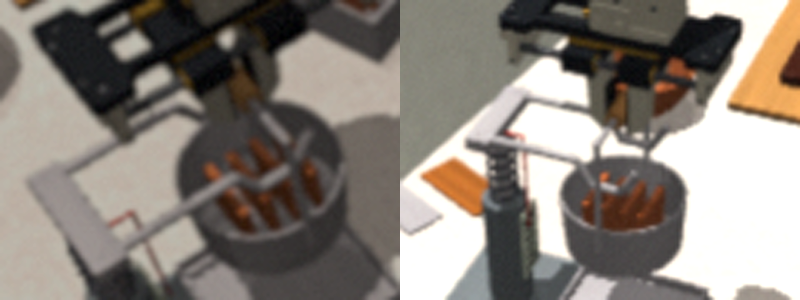

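The prongs pass through the arch, and the near upright stands outside the near prong. Next I lower the bar into the trough.

{"fn": "jog_arm", "kwargs": {"dp": [[0, 0, 0.008], [0, 0, 0.012], [0, 0, 0.012], [0, 0, 0.01], [0, 0, 0.006], [0, 0, 0.002], [0, 0, 0], [0, 0, 0]], "twist": [0, 0, 0, 0, 0, 0, 0, 0]}}

```text
time: 9.28
tool_pos: [609.3, -65.0, 197.2]
tcp_rot: [3.141, 0.0, 1.719]
contact_force: [-0.5, 1.0, -2.5]
grip_width: 17.4
finger_force: 30.0
```

{"fn": "jog_arm", "kwargs": {"dp": [[0, 0, 0.003], [0, 0, 0.003], [0, 0, 0.003], [0, 0, 0.002], [0, 0, 0], [0, 0, 0]], "twist": [0, 0, 0, 0, 0, 0]}}

```text
time: 10.02
tool_pos: [609.1, -65.0, 186.1]
tcp_rot: [3.141, 0.0, 1.719]
contact_force: [-0.2, -0.1, 1.0]
grip_width: 17.1
finger_force: 30.0
```

{"fn": "jog_arm", "kwargs": {"dp": [[0, 0, 0.003], [0, 0, 0.003], [0, 0, 0.002], [0, 0, 0.002], [0, 0, 0], [0, 0, 0], [0, 0, 0], [0, 0, 0]], "twist": [0, 0, 0, 0, 0, 0, 0, 0]}}

```text
time: 11.02
tool_pos: [609.2, -65.0, 176.4]
tcp_rot: [3.141, 0.0, 1.719]
contact_force: [-0.9, 0.4, 6.7]
grip_width: 17.1
finger_force: 30.0
```

```bash
python3 - <<'E'
from plant import bot
from h import *
f=[]
for i in range(4):
    b=bot.capture('side');o=bot.get_obs();f.append(o['contact_force'][2])
print(f,o['tool_pos'],o['time'])
a=bot.capture('scene')
def crop(i,x,y,W=100): return cv2.resize(i[y:y+W*3//4,x:x+W],(400,300),interpolation=cv2.INTER_CUBIC)
m=np.hstack([crop(a,125,135,100),crop(b,200,115,100)])
cv2.imwrite('pics/g.png',np.clip(m.astype(float)*1.4,0,255).astype(np.uint8))
E
```

```text
[np.float64(6.788630518523972), np.float64(6.852563186547684), np.float64(6.1126127410441775), np.float64(6.993994329886237)] [609.20721951 -65.0162161  176.44830872] 11.225
```

View pics/g.png

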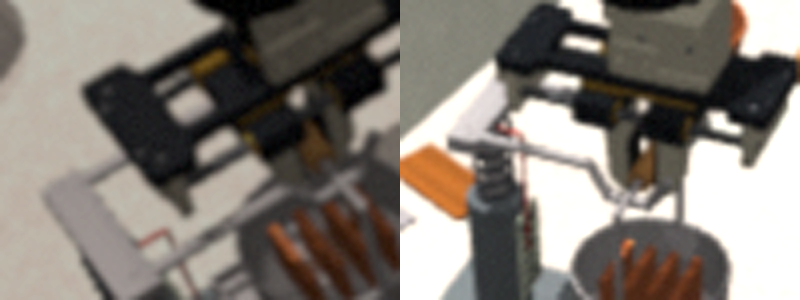

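{"fn": "jog_arm", "kwargs": {"dp": [[0, 0, -0.002], [0, 0, -0.003], [0, 0, -0.003], [0, 0, -0.002], [0, 0, -0.001], [0, 0, 0], [0, 0, 0], [0, 0, 0]], "twist": [0, 0, 0, 0, 0, 0, 0, 0]}}

```text
time: 12.28
tool_pos: [609.1, -65.0, 186.6]
tcp_rot: [3.142, -0.0, 1.719]
contact_force: [0.8, 0.2, 0.9]
grip_width: 16.9
finger_force: 30.0
```

{"fn": "jog_arm", "kwargs": {"dp": [[0, 0, 0], [0, 0, 0], [0, 0, 0], [0, 0, 0], [0, 0, 0], [0, 0, 0], [0, 0, 0]], "twist": [0, 0, 0, 0, 0, 0, 0], "jaw": 0.06}}

```text
time: 13.15
tool_pos: [609.0, -65.0, 186.7]
tcp_rot: [3.142, 0.0, 1.719]
contact_force: [-0.3, 1.0, -0.3]
grip_width: 59.9
finger_force: 0.0
```

{"fn": "jog_arm", "kwargs": {"dp": [[0, 0, -0.005], [0, 0, -0.01], [0, 0, -0.02], [0, 0, -0.025], [0, 0, -0.03], [0, 0, -0.03], [0, 0, -0.02], [0, 0, -0.01], [0, 0, 0], [0, 0, 0]], "twist": [0, 0, 0, 0, 0, 0, 0, 0, 0, 0]}}

```text
time: 14.4
tool_pos: [608.7, -64.9, 335.8]
tcp_rot: [-3.14, -0.001, 1.719]
contact_force: [0.3, -0.6, -0.7]
grip_width: 60.2
finger_force: 0.0
```

{"fn": "jog_arm", "kwargs": {"dp": [[0, -0.01, 0], [0, -0.03, 0], [0, -0.03, 0], [0, -0.03, 0], [0, -0.02, 0], [0, -0.01, 0], [0, 0, 0], [0, 0, 0], [0, 0, 0], [0, 0, 0]], "twist": [0, 0, 0, 0, 0, 0, 0, 0, 0, 0]}}

```text
time: 15.65
tool_pos: [480.7, -84.1, 336.4]
tcp_rot: [-3.141, -0.0, 1.719]
contact_force: [-0.5, 0.6, 0.1]
grip_width: 59.5
finger_force: 0.0
```

```bash
python3 - <<'E'
from plant import bot
from h import *
a=bot.capture('scene');b=bot.capture('side')
for i in range(9): bot.capture('side')
b2=bot.capture('side');print(bot.get_obs()['time'],cv2.absdiff(b,b2)[130:230,200:330].mean())
def crop(i,x,y,W=100): return cv2.resize(i[y:y+W*3//4,x:x+W],(400,300),interpolation=cv2.INTER_CUBIC)
m=np.hstack([crop(a,115,125,130),crop(b,190,105,160)])
cv2.imwrite('pics/k.png',np.clip(m.astype(float)*1.4,0,255).astype(np.uint8))
E
```

```text
16.25 1.0212051282051282
```

View pics/k.png

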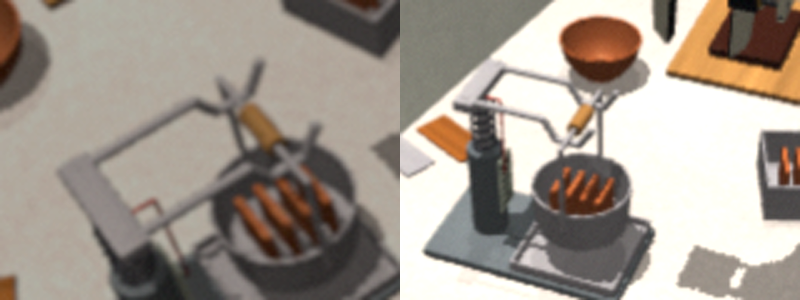

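The basket hangs upright in both prongs, and the square basket has not been disturbed. I'll let it settle and hand the job in.

{"fn": "jog_arm", "kwargs": {"dp": [[0, 0, 0], [0, 0, 0], [0, 0, 0], [0, 0, 0], [0, 0, 0], [0, 0, 0], [0, 0, 0], [0, 0, 0], [0, 0, 0], [0, 0, 0]], "twist": [0, 0, 0, 0, 0, 0, 0, 0, 0, 0]}}

```text
time: 17.5
tool_pos: [480.4, -84.2, 336.7]
tcp_rot: [3.142, 0.0, 1.719]
contact_force: [0.3, 0.6, 0.1]
grip_width: 59.7
finger_force: 0.0
```

```bash
python3 -c "
from plant import bot
print(bot.close_job())"
```

```text
the job is handed in; nothing more can be done
None
```

The round basket hangs upright by its bar in both prongs of the hook, after a tug of about 15 mm (estimated from the wrist force); I let go, left the square basket untouched, and handed the job in at about 17.5 s, though no verdict was returned.

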